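# Seat and cam-clamp a board in a dowelling jig

### The arm

A 6-joint arm with a two-finger parallel gripper is mounted at the origin on the work surface. World frame = base frame: x ahead of the robot, y to its left, z up, the work surface at z = 0. Lengths are in mm, angles in rad, forces in N, time in s.
With the tool pointing down it reaches from about 275 to 850 mm from the base axis. Payload 5.2 kg.
Tool frame: the origin (TCP) lies at the very end of the fingers, on their centre line; the grasp point (between the pads) lies 19 mm behind it; x points along the fingers, y is the direction in which the jaws open and shut, and the axes are right-handed (so a half turn about x gives the same grasp; the last joint's range is limited). The gripper opens to 85 mm and grips with 20 to 120 N. Pads are 22 mm wide; open, the fingers measure 114 mm over their backs; the gripper's body (76 mm by 85 mm) begins 54 mm behind the grasp point. The pads swing forward as they close: fully open they stand 13 mm farther back than shut.
Start: joints at [1.051, 0.259, 1.535, -0, 1.348, -0.203], TCP at [171.318, 522.642, 197.61] pointing down, gripper open.
Joint ranges: [-3.14, 3.14], [-0.91, 2.08], [0.19, 2.58], [-1.22, 4.36], [0.22, 2.71], [-3.12, 3.12]. Speed limits (rad/s): [2.57, 2.57, 3.14, 3.14, 3.14, 3.14].

### API

Orientations are given as a unit quaternion [w, x, y, z].
In Python, from bench import manip gives the robot as it stands.
- The arm moves only by the tool step_arm, never from a script. Its argument "steps" is one flat list of numbers, 7 for each row, row after row: the shift along the tool's x, y, z in mm, then the turn, a rotation vector about the tool's x, y, z in rad, then the gripper's target within -1 to 1 (fully open at 1, half-way at 0, shut at -1). In form: [x, y, z, ax, ay, az, grip, x, y, z, ax, ay, az, grip, ...]. A call has 1 to 12 rows; each row is the pose to reach, as a shift and turn from the pose commanded when the call began, along the tool's axes at that moment; what a row does not reach only later rows make up. A row lasts 1/12 s, in which the tool goes at most 41.7 mm and 7.16 degrees, less where a joint would pass 70% of its speed; a pose out of reach is approached as far as the arm can. A call with a gripper value outside its range is refused whole. The fingers move at their own pace and stop on an object; "force" is the grip in N (left out, the last holds). Time passes only in rows, so rows that repeat a pose let the fingers close. It gives the time, the measured TCP pose, the force and the opening at its end, in the units of the state.
- manip.state(): the state, without advancing time (a new reading comes with each control period).
- manip.snapshot(name): name is "side" or "top"; returns a dict with "img" (420x560x3 uint8, blue, green, red), "camera_matrix" (3x3 intrinsics, pixels), "R" (3x3) and "t" (3): a world point X has camera coordinates R X + t. Camera axes: x right, y down, z forward; pixel columns grow to the right and rows downward; lengths in mm; the calibration is good to about 2 mm. A picture is of the moment at which its call begins. There is no depth.
- manip.job_done(): hands the job in, once; it reports no verdict.
The state is a dict: "clock": time; "joint_positions": joint angles; "joint_vel": joint speeds; "joint_efforts": joint torques, N m; "ee_pos": TCP position; "tool_rot": TCP orientation; "ft_force": force on the tool from outside, world axes, zero at the start; "torque": the same for the moment, N m; "width": finger opening in mm.
Only numpy, scipy, OpenCV 4.12 (cv2) and the standard library are available. Lean on these libraries where they do the work, as an engineer would, in place of code of your own. Each camera call takes 0.05 s, during which the arm holds its last target.

### The job

A walnut board lies loose in the wooden dowelling jig, short of the upright metal end plate. Touching things only from outside, with nothing lifted, push the board along the fence until its far end butts against the end plate; then push the arm of the cam lever round until it stops, so that the cam clamps the board tight against the fence. Leave the glue bottle, the screw jar and the screwdriver where they are.

Things in the scene. Friction and masses are not known exactly. Their poses are not given: they have to be found in the camera images.
- jig: Light wooden base fixed to the bench, x -170..170, y -160..110, top z = 18 (all offsets here in mm in this frame). Origin on the bench surface; x runs along the fence away from the robot, y towards the fence, z up. The board's channel runs along x between the fence's face (y = 75) and the cam. A steel pin, 10 mm thick, z 18..63, at (5, -44) stops the lever's arm.
- fence: Black rubber facing of the wooden fence rail, 310 x 8 x 30 mm, z 19..49 in the jig frame; its face towards the board is the plane y = 75. It gives springily by about 2 mm (20 N) when the board is clamped. The rail behind it is 320 x 22 x 34 mm, y 83..105. Origin: centre of its underside.
- end_plate: Upright aluminium plate with two brass drill bushes, fixed across the far end of the channel, 12 x 95 x 50 mm, z 18..68, y -20..75 in the jig frame; the board butts against its near face, x = 150. Origin: centre of its underside.
- board: Dark walnut board, 180 (x) x 90 (y) x 25 (z) mm, about 0.26 kg, loose, lying flat on the jig base (top at z = 43) between fence and cam with a few mm of play, at the start 45 to 80 mm short of the end plate. Origin: centre of its underside; x along its length towards the end plate. Its near end is at x = -90 mm.
- board_far_end (a point): Centre of the board's far end face (that which must butt against the end plate).
- lever_pivot (a point): Vertical pivot axis of the cam lever, at jig (60, -53), at mid-height of the arm (z = 54). Under the arm sits a wooden cam disc, radius 28 mm, z 20..45, its centre 12 mm off the pivot; as the arm is turned it meets the board at about 0.5 to 1.0 rad and then presses it to the fence.
- lever_end (a point): Centre line of the arm's free end, 120 mm from the pivot, mid-height. The arm is a level dark steel bar 16 mm wide and 16 mm high (z 46..62 in the jig frame); only the base (top z = 18) lies below its outer half, and its side can be pushed anywhere from 70 to 115 mm from the pivot.
- cam_lever (a joint): Cam lever's angle (rad), growing clockwise seen from above. At 0 (open) the arm points to jig -y, away from the fence; at its stop, 1.5, to jig -x, alongside the board. It starts at 0 to 0.4. The hinge is stiff (0.22 N m) and stays where it is left; once the cam meets the board the arm is harder to push (up to about 10 N at 95 mm from the pivot).
- glue: White glue bottle with orange cap, 56 mm diameter, 160 mm tall, standing on the bench beyond the fence; leave alone. Origin: centre of its foot.
- screws: Glass screw jar with steel lid, 66 mm diameter, 80 mm tall, standing on the bench beyond the fence; leave alone. Origin: centre of its foot.
- screwdriver: Black-handled screwdriver, 200 mm long, lying on the bench on the side of the lever; leave alone. Origin: middle of its length, on its underside.
There are look-alikes about, which are no part of the job. Of the things like the board, leave any that is green, pink or yellow; of the rest the smaller one is meant.

How it is judged (in metres and radians):
On the way, in this order (a step that is already met when the one before it is completed fails the run):
1. the board's far end butts against the end plate (gap under 2.5 mm) while the lever is still open (under 0.8 rad) (x of board_far_end in the frame of jig between 0.1475 and 0.153 m and value of joint cam_lever below 0.8 rad), for 0.2 s.
2. the lever is pushed round to its stop (over 1.38 rad of 1.5) (value of joint cam_lever above 1.38 rad), for 0.2 s.
At the end, for the whole second after the job is handed in: The lever stands at its stop (over 1.38 rad), the board lies flat and at rest with its far end within 2.5 mm of the end plate, along the fence (within 0.03 rad) and clamped to it with more than 5 N (x of board_far_end in the frame of jig between 0.1475 and 0.153 m and value of joint cam_lever above 1.38 rad and contact force between board and fence above 5 N and angle between the x axis of board and the x axis of jig, either way round below 0.03 rad and z of board in the frame of jig below 0.021 m and linear speed of board below 0.01 m/s); the robot touches nothing.
It fails at once if the board is lifted (more than 10 mm) or tipped (more than 0.15 rad) (z of board in the frame of jig above 0.028 m or angle between board's own z axis and vertical above 0.15 rad).
It fails at once if the glue bottle, the screw jar or the screwdriver is moved more than 20 mm (distance of any of glue, screws, screwdriver from where it was at the start of the episode above 0.02 m).
It also fails if it takes over 51 s, if anything falls off the work surface, if the arm or the gripper's body presses on something with over 40 N, if the wrist force passes 120 N, or if a joint passes its speed limit or range.

## Working session

There is one attempt and no reset: what is moved stays moved. The work goes in short steps, Python scripts to look and compute and a tool call to move; the robot and the scene stay as the last step left them, time stands still between calls to the robot, and variables do not carry over. Pictures are saved under pics/ and viewed, and the job is handed in when it is done.

Besides the shell and the picture viewer there is one more tool, called after "Request:" by a JSON object that holds its "name" and its "arguments". step_arm: Moves the arm, as the interface text tells. Its arguments: {"type":"object","properties":{"steps":{"type":"array","items":{"type":"number"}},"force":{"type":"number"}},"required":["steps"]}

```bash
mkdir -p pics
cat > h.py <<'E'
import numpy as np, cv2, json
from bench import manip
def snap(n,f):
    s=manip.snapshot(n); cv2.imwrite('pics/'+f,s['img'])
    np.savez(f'pics/{f}.npz',img=s['img'],K=s['camera_matrix'],R=s['R'],t=s['t']); return s
def load(f):
    d=np.load(f'pics/{f}.npz'); return d
def ray(d,uv,z):
    K=np.array(d['K'] if 'K' in d else d['camera_matrix']);R=np.array(d['R']);t=np.array(d['t']).ravel()
    c=-R.T@t; v=R.T@np.linalg.inv(K)@np.array([uv[0],uv[1],1.]); return c+v*(z-c[2])/v[2]
def proj(d,X):
    K=np.array(d['K'] if 'K' in d else d['camera_matrix']);R=np.array(d['R']);t=np.array(d['t']).ravel()
    p=K@(R@np.array(X,float)+t); return p[:2]/p[2]
E
python3 - <<'E'
from h import *
snap('top','t0.png');snap('side','s0.png');s=manip.state();print(s)
E
```

```text
{'clock': 0.1, 'joint_positions': array([ 1.05119417e+00,  2.59218565e-01,  1.53597875e+00,  2.97234512e-05,
        1.34801410e+00, -2.02818600e-01]), 'joint_vel': array([ 8.70198521e-04, -2.15197882e-04, -2.20835553e-03,  2.84916823e-04,
       -2.14154849e-03, -6.44736586e-06]), 'joint_efforts': array([ 2.21248760e-03, -4.46975040e+01, -2.91247934e+01, -3.10193036e-04,
        6.30133363e-03, -1.94521647e-05]), 'ee_pos': array([171.03817157, 522.16930029, 196.88357901]), 'tool_rot': array([ 0.69804294,  0.11100268,  0.69846663, -0.11206621]), 'ft_force': array([ 0.57211197,  0.26847517, -0.01075359]), 'torque': array([0.0243919 , 0.02061977, 0.05398807]), 'width': 85.06841613325511}
```

View pics/t0.png

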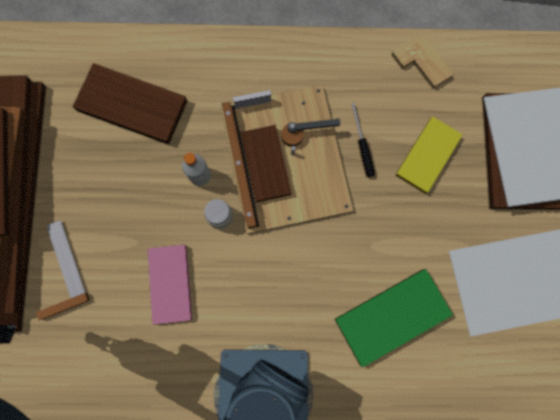

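View pics/s0.png

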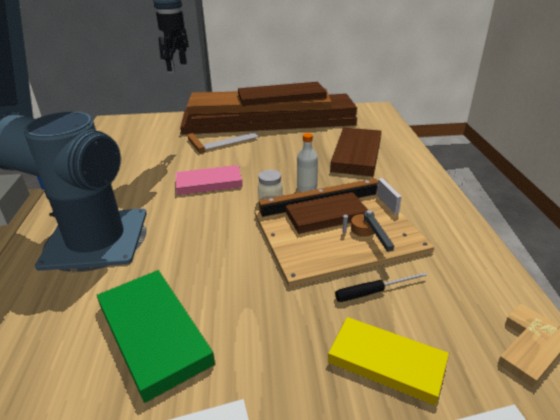

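Run:
```python
from h import *
d=load('t0.png');im=d['img']
cv2.imwrite('pics/t0c.png',cv2.resize(im[75:240,190:385],None,fx=4,fy=3.6*4/3.6*0.9,interpolation=cv2.INTER_CUBIC)[:600])
e=load('s0.png')['img']
cv2.imwrite('pics/s0c.png',cv2.resize(e[160:310,245:445],None,fx=4,fy=4,interpolation=cv2.INTER_CUBIC))
for X in [(0,0,0),(500,0,0),(171,522,197)]:print(proj(d,X))
print(-d['R'].T@d['t'].ravel())
```

```text
[262.9380685  394.79109144]
[266.38311434 186.6279018 ]
[  2.36410629 321.27328717]
[ 216.29174311  -22.17595428 1258.44181844]
```

View pics/t0c.png

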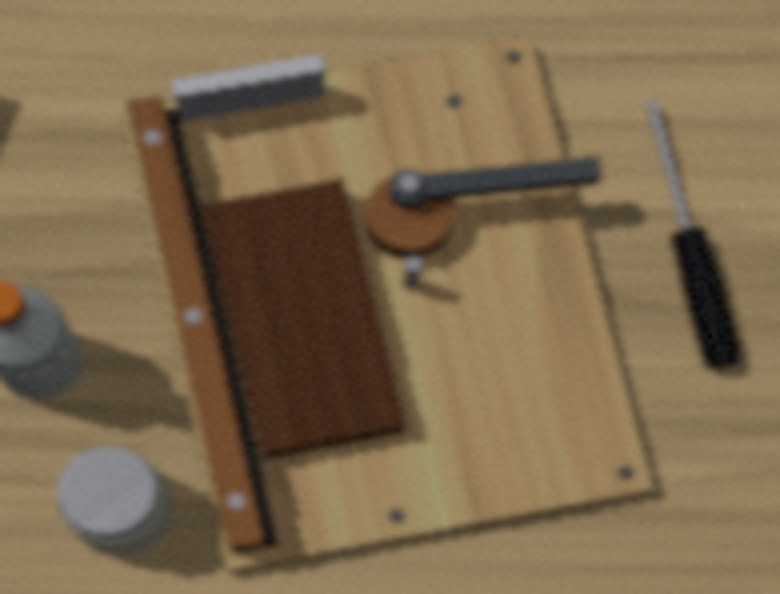

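View pics/s0c.png

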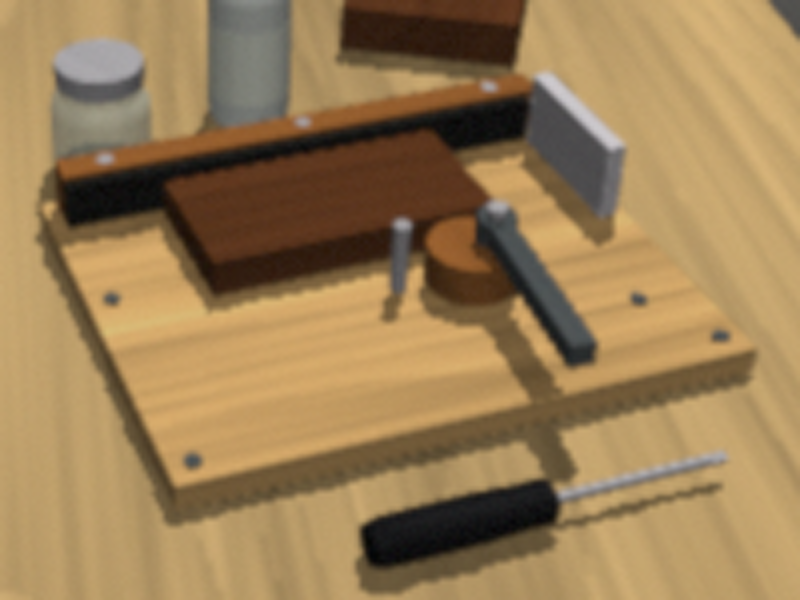

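```bash
cat > fit.py <<'E'
from h import *
d=load('t0.png')
P=lambda c,z: ray(d,(c[0]/4+190-.4,c[1]/3.6+75-.4),z)[:2]
cor=[((540,44),18,(170,-160)),((658,493),18,(-170,-160)),((228,570),18,(-170,110)),
 ((412,262),63,(5,-44)),((408,185),64,(60,-53)),
 ((173,81),68,(162,75)),((322,57),68,(162,-20)),((178,97),68,(150,75)),((325,73),68,(150,-20)),
 ((130,100),53,(160,105)),((160,97),53,(160,83)),((270,541),53,(-160,83)),((235,548),53,(-160,105))]
W=np.array([P(c,z) for c,z,_ in cor]);J=np.array([j for *_,j in cor],float)
wc,jc=W.mean(0),J.mean(0);H=(J-jc).T@(W-wc);a=np.arctan2(H[0,1]-H[1,0],H[0,0]+H[1,1])
R=np.array([[np.cos(a),-np.sin(a)],[np.sin(a),np.cos(a)]]);t=wc-R@jc
if __name__=='__main__':
    print('yaw',a,'orig',t);print(np.round(W-(J@R.T+t),1))
    for n,c,z in [('b FL',(208,205),43),('b FR',(340,182),43),('b NR',(403,428),43),('b NL',(266,455),43),('leverend',(598,170),62),('piv',(408,185),62),('sd tip',(652,102),5),('sd butt',(725,365),10)]:
        w=P(c,z);print(n,np.round(w,1),np.round(R.T@(w-t),1))
E
python3 fit.py
```

```text
yaw 0.22168664427688026 orig [567.3705482  -24.03739131]
[[-5.8 -3.8]
 [-0.8 -0.6]
 [ 2.   0.2]
 [ 2.6  2.6]
 [ 1.2  2.1]
 [ 0.5  0.3]
 [-1.3  1.5]
 [ 0.7 -0.5]
 [-1.2  2.1]
 [ 0.9 -0.9]
 [-1.4  2. ]
 [ 1.4 -2.1]
 [ 1.3 -2.8]]
b FL [629.6  63. ] [79.8 71.3]
b FR [647.6 -18.7] [ 79.4 -12.4]
b NR [474.  -59.3] [-98.8 -13.9]
b NL [454.3  23.6] [-99.8  71.3]
leverend [ 652.1 -177.5] [  49.  -168.4]
piv [639.4 -60.5] [ 62.3 -51.4]
sd tip [ 725.1 -220.6] [ 110.6 -226.5]
sd butt [ 529.  -263.2] [ -90.  -224.8]
```

The board in the jig, about (265,162) in the top view, is the one meant. It is walnut and smaller than the other walnut board at (130,103). The pink, green and yellow ones are to be left. The crop confirms it lies between fence and cam, about 70 mm short of the plate. The lever stands at about 0.1 rad.

```bash
cat > go.py <<'E'
import sys
from h import *; import fit
from scipy.spatial.transform import Rotation as Ro
def go(jx,jy,z,rel=0.0):
    s=manip.state();q=s['tool_rot'];A=Ro.from_quat([q[1],q[2],q[3],q[0]])
    w=fit.R@np.array([jx,jy])+fit.t;tgt=np.array([w[0],w[1],z])
    yaw=fit.a
    best=None
    for k in range(4):
        yj=yaw+rel+k*np.pi/2
        ty=np.array([np.cos(yj),np.sin(yj),0]);tx=np.array([0,0,-1.]);tz=np.cross(tx,ty)
        B=Ro.from_matrix(np.c_[tx,ty,tz]);rv=(A.inv()*B).as_rotvec()
        if k%2==0: print('toolY along jig x%+d'%(1-k),'turn',rv.round(3))
        else: print('toolY along jig y',2-k,'turn',rv.round(3))
    print('shift tool',A.inv().apply(tgt-s['ee_pos']).round(1),'axes y,z world',A.as_matrix()[:,1].round(3),A.as_matrix()[:,2].round(3))
    print('tcp jig',(fit.R.T@(s['ee_pos'][:2]-fit.t)).round(1),s['ee_pos'].round(1),'F jig',(fit.R.T@s['ft_force'][:2]).round(1),s['ft_force'][2].round(1),'q',s['joint_positions'].round(2),'t',s['clock'],s['width'])
if __name__=='__main__': go(*map(float,sys.argv[1:]))
E
python3 go.py -140 30 150
```

```text
toolY along jig x+1 turn [1.032 0.    0.002]
toolY along jig y 1 turn [-0.538 -0.001  0.001]
toolY along jig x-1 turn [-2.109e+00 -2.000e-03  1.000e-03]
toolY along jig y -1 turn [2.603e+00 2.000e-03 1.000e-03]
shift tool [  47.4 -441.5  411.2] axes y,z world [ 0.312  0.95  -0.002] [ 0.95  -0.312 -0.   ]
tcp jig [-266.5  620. ] [171.  522.2 196.9] F jig [0.6 0.1] -0.0 q [ 1.05  0.26  1.54  0.    1.35 -0.2 ] t 0.1 85.06841613325511
```

Request:
{"name": "step_arm", "arguments": {"steps": [0,-441,411,-0.538,0,0,-1,0,-441,411,-0.538,0,0,-1,0,-441,411,-0.538,0,0,-1,0,-441,411,-0.538,0,0,-1,0,-441,411,-0.538,0,0,-1,0,-441,411,-0.538,0,0,-1,0,-441,411,-0.538,0,0,-1,0,-441,411,-0.538,0,0,-1,0,-441,411,-0.538,0,0,-1,0,-441,411,-0.538,0,0,-1,0,-441,411,-0.538,0,0,-1,0,-441,411,-0.538,0,0,-1]}}

```text
clock: 1.1
ee_pos: [375.3, 80.3, 197.6]
tool_rot: [0.703, -0.078, 0.703, 0.078]
ft_force: [0.6, 1.3, 1.0]
width: 0.4
```

Request:
{"name": "step_arm", "arguments": {"steps": [0,-110,100,0,0,0,-1,0,-110,100,0,0,0,-1,0,-110,100,0,0,0,-1]}}

```text
clock: 1.35
ee_pos: [478.5, 8.5, 197.5]
tool_rot: [0.703, -0.077, 0.703, 0.078]
ft_force: [0.2, 0.6, 0.6]
width: 0.0
```

```bash
python3 go.py -140 30 150
```

```text
toolY along jig x+1 turn [ 1.569 -0.    -0.   ]
toolY along jig y 1 turn [-0.002  0.    -0.   ]
toolY along jig x-1 turn [-1.573  0.    -0.   ]
toolY along jig y -1 turn [ 3.14 -0.   -0.  ]
shift tool [ 47.5 -21.4 -60.5] axes y,z world [-0.218  0.976  0.   ] [0.976 0.218 0.   ]
tcp jig [-79.5  51.3] [478.5   8.5 197.5] F jig [0.3 0.5] 0.6 q [-0.22  0.13  1.7   0.    1.31 -2.01] t 1.35 0.01588538109141262
```

Request:
{"name": "step_arm", "arguments": {"steps": [0,-21,-60,0,0,0,-1,0,-21,-60,0,0,0,-1,80,-21,-60,0,0,0,-1,80,-21,-60,0,0,0,-1,168,-21,-60,0,0,0,-1,168,-21,-60,0,0,0,-1,168,-21,-60,0,0,0,-1,168,-21,-60,0,0,0,-1,168,-21,-60,0,0,0,-1]}}

```text
clock: 2.1
ee_pos: [424.5, -23.4, 30.8]
tool_rot: [0.703, -0.078, 0.703, 0.078]
ft_force: [-0.2, -0.8, 1.0]
width: 0.1
```

```bash
python3 go.py -140 30 29
python3 - <<'E'
from h import *
im=snap('top','t1.png')['img'];e=snap('side','s1.png')['img']
cv2.imwrite('pics/c1.png',np.hstack([cv2.resize(im[75:240,200:350],(500,550)),cv2.resize(e[160:310,245:445],(290,217))[:0].reshape(0,290,3) if 0 else np.zeros((550,0,3),np.uint8)]))
cv2.imwrite('pics/s1c.png',cv2.resize(e[130:290,230:430],(800,600)))
E
```

```text
toolY along jig x+1 turn [ 1.57e+00  1.00e-03 -0.00e+00]
toolY along jig y 1 turn [-0.     0.001  0.   ]
toolY along jig x-1 turn [-1.571e+00  0.000e+00  1.000e-03]
toolY along jig y -1 turn [ 3.141e+00  0.000e+00 -1.000e-03]
shift tool [ 1.8 -2.  -0.8] axes y,z world [-0.219  0.976 -0.   ] [0.976 0.219 0.001]
tcp jig [-139.2   32. ] [424.5 -23.4  30.8] F jig [-0.4 -0.8] 1.0 q [-0.32  0.24  2.04  0.    0.86 -2.11] t 2.1 0.08594942713915109
```

View pics/s1c.png

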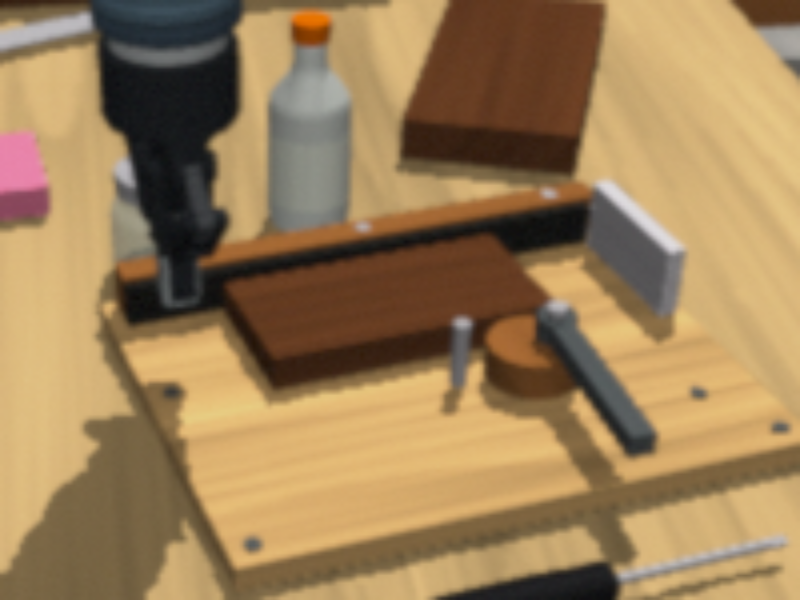

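Shut fingers stand at the board's near end, at (180,290) in the crop, clear of the base. Next I push gently.

Request:
{"name": "step_arm", "arguments": {"steps": [1,0,15,0,0,0,-1,1,-2,23,0,0,0,-1,1,-2,29,0,0,0,-1,1,-2,35,0,0,0,-1,1,-2,41,0,0,0,-1,1,-2,47,0,0,0,-1,1,-2,53,0,0,0,-1,1,-2,59,0,0,0,-1,1,-2,65,0,0,0,-1,1,-2,71,0,0,0,-1,1,-2,77,0,0,0,-1,1,-2,83,0,0,0,-1]}}

```text
clock: 3.2
ee_pos: [505.6, -6.8, 28.5]
tool_rot: [0.703, -0.078, 0.703, 0.078]
ft_force: [0.1, -0.4, 0.9]
width: -0.2
```

```bash
python3 go.py -41 30 29
python3 - <<'E'
from h import *
im=snap('top','t2.png')['img'];e=snap('side','s2.png')['img']
cv2.imwrite('pics/s2c.png',cv2.resize(e[130:290,230:430],(800,600)))
E
```

```text
toolY along jig x+1 turn [ 1.57 -0.    0.  ]
toolY along jig y 1 turn [-0.001 -0.    -0.   ]
toolY along jig x-1 turn [-1.571 -0.    -0.   ]
toolY along jig y -1 turn [ 3.141 -0.     0.   ]
shift tool [-0.5 -0.4 15.4] axes y,z world [-0.219  0.976  0.   ] [ 0.976  0.219 -0.   ]
tcp jig [-56.4  30.4] [505.6  -6.8  28.5] F jig [ 0.  -0.4] 0.9 q [-0.23  0.36  1.85 -0.    0.92 -2.03] t 3.2 -0.16620544443347576
```

View pics/s2c.png

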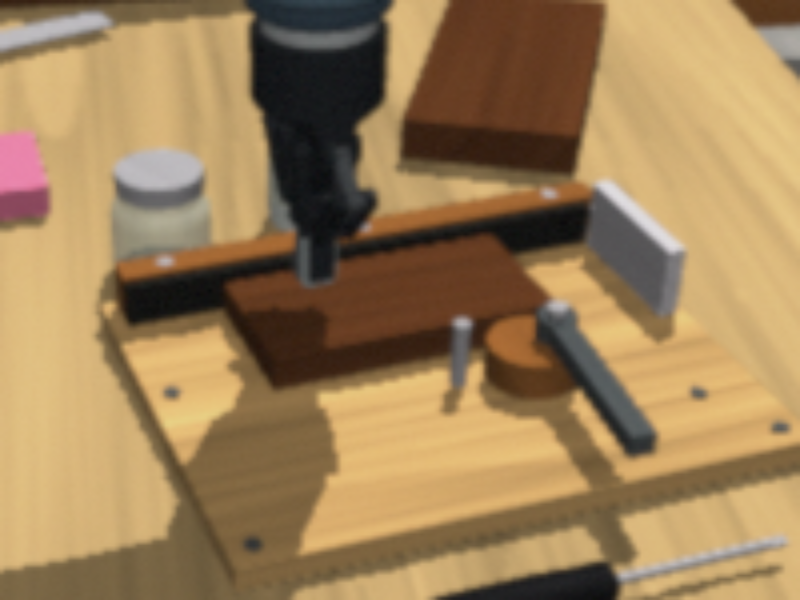

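Run:
```python
from h import *; import fit
for f,X in [('s1.png',(424.5,-23.4,30.8)),('s2.png',(505.6,-6.8,28.5))]:
    d=load(f)
    for dz in (0,15,30): u=proj(d,np.add(X,(0,0,dz)));print(f,dz,u.round(1),((u-[230,130])*[4,3.75]).round())
d=load('s0.png')
for n,j,z in [('NR board',(-99.5,-14),43),('NR bot',(-99.5,-14),18),('base nearR',(-170,-160),18),('pin top',(5,-44),63),('leverend',(47,-172),62),('base bot nearR',(-170,-160),0)]:
    w=fit.R@np.array(j)+fit.t;u=proj(d,(*w,z));print(n,u.round(1),((u-[230,130])*[4,3.75]).round())
im=load('t2.png')['img'];cv2.imwrite('pics/t2c.png',cv2.resize(im[75:240,190:385],None,fx=4,fy=3.6))
```

```text
s1.png 0 [274.5 220.9] [178. 341.]
s1.png 15 [274.3 215.6] [177. 321.]
s1.png 30 [274.1 210.3] [176. 301.]
s2.png 0 [307.7 215.4] [311. 320.]
s2.png 15 [307.8 210.2] [311. 301.]
s2.png 30 [307.8 205. ] [311. 281.]
NR board [296.8 224.3] [267. 353.]
NR bot [296.9 233. ] [267. 386.]
base nearR [287.6 281.5] [230. 568.]
pin top [344.9 215.5] [460. 321.]
leverend [389.5 245.6] [638. 434.]
base bot nearR [287.7 288. ] [231. 593.]
```

View pics/t2c.png

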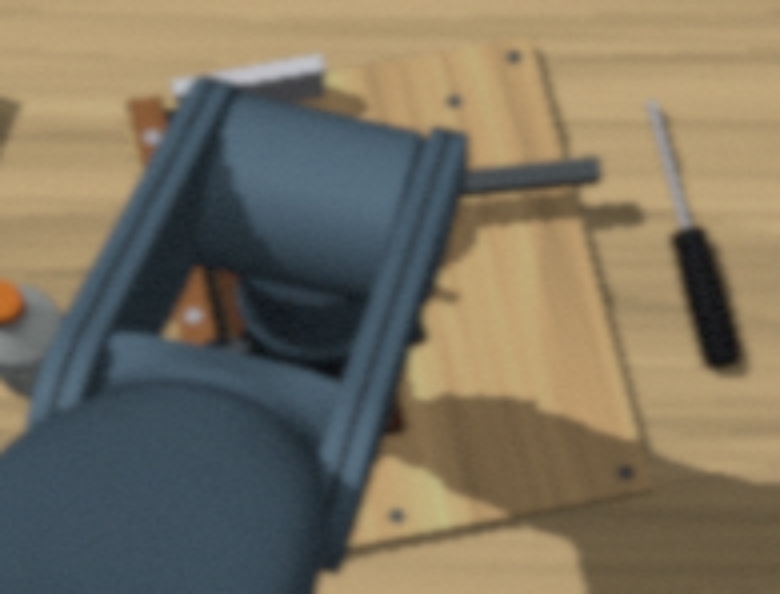

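Run:
```python
from h import *
d=load('s0.png')
for X in [(171,522.2,196.9),(171,522.2,209.9),(171,522.2,225)]: print(proj(d,X))
a=cv2.resize(d['img'][0:90,130:210],(400,450),interpolation=cv2.INTER_CUBIC)
b=cv2.resize(load('s2.png')['img'][150:240,270:350],(400,450),interpolation=cv2.INTER_CUBIC)
u=(proj(d,(505.6,-6.8,28.5))-[270,150])*5;cv2.circle(b,tuple(int(v) for v in u),4,(0,0,255),1)
u=(proj(d,(171,522.2,196.9))-[130,0])*5;cv2.circle(a,tuple(int(v) for v in u),4,(0,0,255),1)
cv2.imwrite('pics/ab.png',np.hstack([a,b]))
```

```text
[179.6288665   82.29989775]
[178.99790038  78.16281848]
[178.25655458  73.30200862]
```

View pics/ab.png

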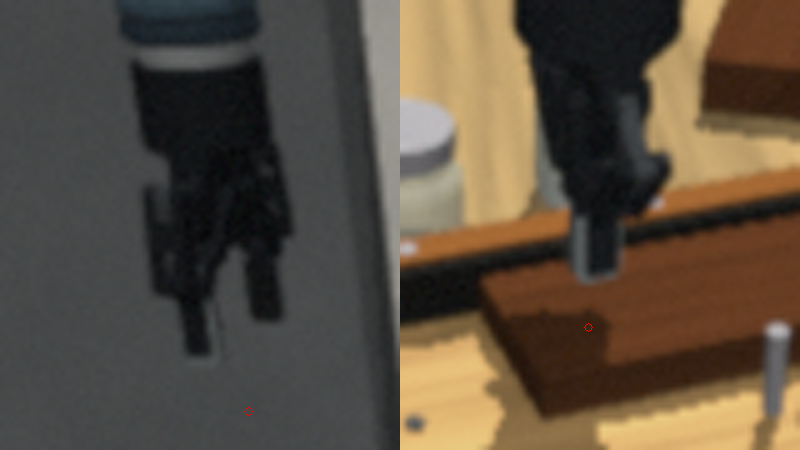

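Run:
```python
from h import *;import fit
d=load('s2.png'); print(-d['R'].T@d['t'].ravel())
for z in (28.5,44,50,56,60,65):
    w=ray(d,(309.4,205.5),z);print(z,w.round(1),(fit.R.T@(w[:2]-fit.t)).round(1))
d=load('s1.png')
for z in (31,45,50,58,65):
    w=ray(d,(230+180/4,130+303/3.75),z);print(z,w.round(1),(fit.R.T@(w[:2]-fit.t)).round(1))
d=load('s0.png')
for z in (197,210,220,225,235):
    w=ray(d,(130+225/5,342/5),z);print(z,w.round(1))
```

```text
[ 383.03878006 -867.18825376  632.70850378]
28.5 [515.5  35.4  28.5] [-37.5  69.4]
44 [512.1  12.2  44. ] [-45.9  47.5]
50 [510.8   3.3  50. ] [-49.2  39.1]
56 [509.5  -5.7  56. ] [-52.4  30.6]
60 [508.6 -11.7  60. ] [-54.6  25. ]
65 [507.5 -19.2  65. ] [-57.3  17.9]
31 [428.8  18.3  31. ] [-125.9   71.7]
45 [427.7  -2.3  45. ] [-131.5   51.9]
50 [427.3  -9.7  50. ] [-133.5   44.8]
58 [426.7 -21.5  58. ] [-136.6   33.4]
65 [426.2 -31.8  65. ] [-139.4   23.5]
197 [139.2 675.8 197. ]
210 [146.4 629.7 210. ]
220 [152.  594.3 220. ]
225 [154.8 576.6 225. ]
235 [160.4 541.2 235. ]
```

The side view contradicts the reported TCP. The fingers passed over the board with no contact. The ray through the tip (309,205) agrees with the reported x and y only at a tip height of about 56 mm, while the state says 28.5. The real tip is therefore about 27.5 mm higher than reported, and x and y agree within about 4 mm. The board is unmoved. I'll go back, lower by that amount, and confirm it by looking and by feeling the force.

Request:
{"name": "step_arm", "arguments": {"steps": [0,0,-40,0,0,0,-1,0,0,-80,0,0,0,-1,0,0,-83,0,0,0,-1,0,0,-83,0,0,0,-1,10,0,-83,0,0,0,-1,16,0,-83,0,0,0,-1,22,0,-83,0,0,0,-1,25,0,-83,0,0,0,-1,27,0,-83,0,0,0,-1,27,0,-83,0,0,0,-1]}}

```text
clock: 4.13
ee_pos: [424.1, -25.0, 1.2]
tool_rot: [0.702, -0.078, 0.703, 0.078]
ft_force: [0.1, 1.0, 0.2]
width: 0.2
```

```bash
python3 go.py -41 30 2
python3 - <<'E'
from h import *
e=snap('side','s3.png')['img']
cv2.imwrite('pics/s3c.png',cv2.resize(e[130:290,230:430],(800,600)))
E
```

```text
toolY along jig x+1 turn [ 1.571e+00 -1.000e-03  0.000e+00]
toolY along jig y 1 turn [-0.    -0.001 -0.001]
toolY along jig x-1 turn [-1.571e+00 -0.000e+00 -1.000e-03]
toolY along jig y -1 turn [ 3.141e+00 -1.000e-03  1.000e-03]
shift tool [-0.9 -0.5 99. ] axes y,z world [-0.22   0.976  0.001] [ 0.976  0.22  -0.001]
tcp jig [-140.    30.6] [424.1 -25.    1.2] F jig [0.3 0.9] 0.2 q [-0.32  0.29  2.07  0.    0.78 -2.11] t 4.1333 0.21787245689932877
```

View pics/s3c.png

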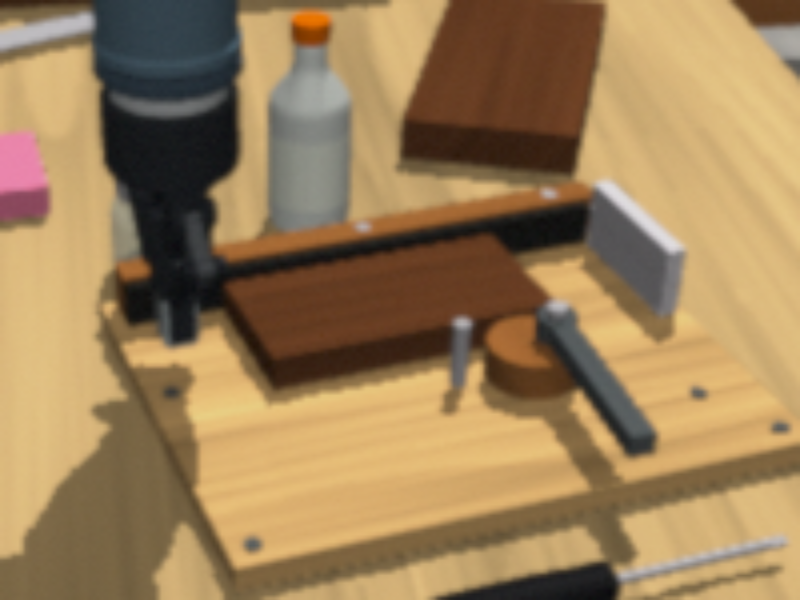

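Tip now at (178,342), where a tip at z≈29 should appear, and no contact. I push again and watch the force.

Request:
{"name": "step_arm", "arguments": {"steps": [0,0,15,0,0,0,-1,0,0,22,0,0,0,-1,0,0,27,0,0,0,-1,0,0,31,0,0,0,-1,0,0,35,0,0,0,-1,0,0,39,0,0,0,-1,0,0,43,0,0,0,-1,0,0,47,0,0,0,-1,0,0,51,0,0,0,-1,0,0,55,0,0,0,-1,0,0,59,0,0,0,-1,0,0,63,0,0,0,-1]}}

```text
clock: 5.18
ee_pos: [486.1, -11.3, 1.6]
tool_rot: [0.703, -0.078, 0.703, 0.078]
ft_force: [-1.6, -0.5, -1.9]
width: -0.1
```

```bash
python3 go.py -41 30 2
python3 - <<'E'
from h import *
e=snap('side','s4.png')['img']
cv2.imwrite('pics/s4c.png',cv2.resize(e[130:290,230:430],(800,600)))
E
```

```text
toolY along jig x+1 turn [ 1.57  0.   -0.  ]
toolY along jig y 1 turn [-0.001  0.    -0.   ]
toolY along jig x-1 turn [-1.571  0.     0.   ]
toolY along jig y -1 turn [ 3.141 -0.    -0.   ]
shift tool [-0.4 -0.3 35.5] axes y,z world [-0.219  0.976  0.   ] [0.976 0.219 0.   ]
tcp jig [-76.5  30.3] [486.1 -11.3   1.6] F jig [-1.7 -0.1] -1.9 q [-0.25  0.38  1.93  0.    0.84 -2.05] t 5.1833 -0.06302056292858493
```

View pics/s4c.png

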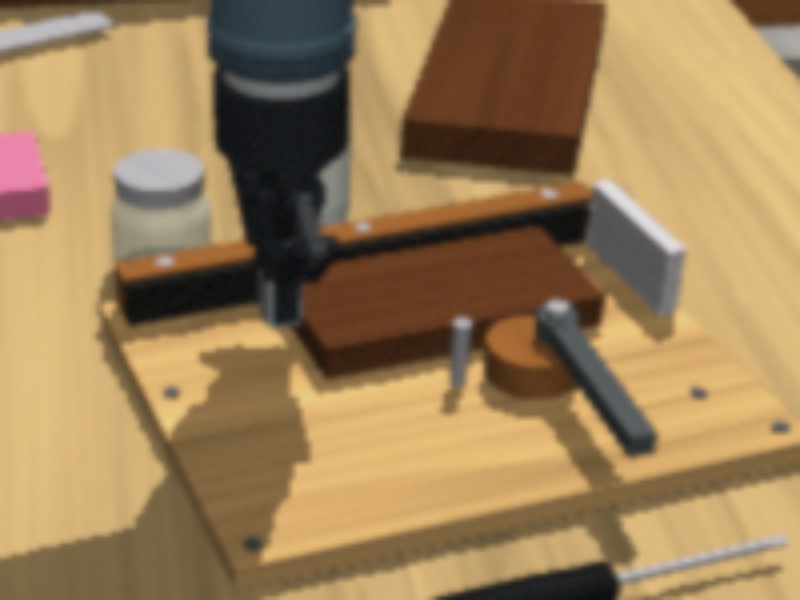

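The board is moving, its far corner now at (600,295), with about 2 N of drag. I keep pushing.

Request:
{"name": "step_arm", "arguments": {"steps": [0,0,4,0,0,0,-1,0,0,8,0,0,0,-1,0,0,12,0,0,0,-1,0,0,16,0,0,0,-1,0,0,20,0,0,0,-1,0,0,23,0,0,0,-1,0,0,26,0,0,0,-1,0,0,28,0,0,0,-1,0,0,29,0,0,0,-1,0,0,30,0,0,0,-1]}}

```text
clock: 6.07
ee_pos: [514.8, -4.7, 1.6]
tool_rot: [0.703, -0.078, 0.703, 0.078]
ft_force: [-3.2, -1.1, 1.7]
width: 0.2
```

Request:
{"name": "step_arm", "arguments": {"steps": [0,0,0.5,0,0,0,-1,0,0,1,0,0,0,-1,0,0,1.5,0,0,0,-1,0,0,2,0,0,0,-1]}}

```text
clock: 6.4
ee_pos: [516.8, -4.3, 1.7]
tool_rot: [0.703, -0.078, 0.703, 0.078]
ft_force: [-3.1, 0.1, 0.7]
width: -0.1
```

Request:
{"name": "step_arm", "arguments": {"steps": [0,0,0.5,0,0,0,-1,0,0,1,0,0,0,-1,0,0,1.5,0,0,0,-1,0,0,2,0,0,0,-1]}}

```text
clock: 6.73
ee_pos: [518.8, -3.9, 1.7]
tool_rot: [0.703, -0.078, 0.703, 0.078]
ft_force: [-2.1, -0.5, 1.6]
width: -0.0
```

```bash
python3 go.py -41 30 2
python3 - <<'E'
from h import *
e=snap('side','s5.png')['img']
cv2.imwrite('pics/s5c.png',cv2.resize(e[160:250,300:420],(800,600)))
E
```

```text
toolY along jig x+1 turn [1.57 0.   0.  ]
toolY along jig y 1 turn [-0.  0.  0.]
toolY along jig x-1 turn [-1.571 -0.     0.   ]
toolY along jig y -1 turn [ 3.141  0.    -0.   ]
shift tool [-0.3 -0.4  1.9] axes y,z world [-0.219  0.976 -0.   ] [0.976 0.219 0.   ]
tcp jig [-42.9  30.4] [518.8  -3.9   1.7] F jig [-2.2 -0. ] 1.6 q [-0.22  0.42  1.85 -0.    0.87 -2.01] t 6.7333 -0.012554699369635606
```

View pics/s5c.png

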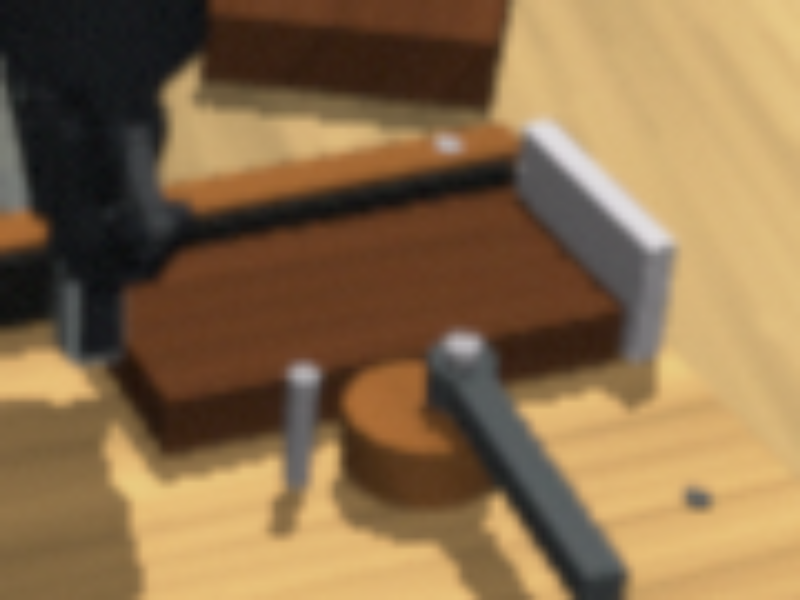

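Nearly there: the board's far end at (625,315) is a few mm from the plate, with about 2 N of drag. I go on in small steps until the force rises.

Request:
{"name": "step_arm", "arguments": {"steps": [0,0,0.5,0,0,0,-1,0,0,1,0,0,0,-1,0,0,1.5,0,0,0,-1,0,0,2,0,0,0,-1]}}

```text
clock: 7.12
ee_pos: [520.8, -3.4, 1.7]
tool_rot: [0.703, -0.078, 0.703, 0.078]
ft_force: [-2.4, -0.9, 1.9]
width: -0.1
```

Request:
{"name": "step_arm", "arguments": {"steps": [0,0,0.5,0,0,0,-1,0,0,1,0,0,0,-1,0,0,1.5,0,0,0,-1,0,0,2,0,0,0,-1]}}

```text
clock: 7.45
ee_pos: [522.2, -3.1, 1.6]
tool_rot: [0.702, -0.078, 0.703, 0.078]
ft_force: [-5.6, -2.2, 2.6]
width: 0.0
```

Request:
{"name": "step_arm", "arguments": {"steps": [0,0,0.5,0,0,0,-1,0,0,1,0,0,0,-1,0,0,1,0,0,0,-1]}}

```text
clock: 7.7
ee_pos: [522.1, -3.1, 1.6]
tool_rot: [0.702, -0.078, 0.704, 0.078]
ft_force: [-6.6, -3.8, 3.9]
width: 0.2
```

Request:
{"name": "step_arm", "arguments": {"steps": [0,0,0.5,0,0,0,-1,0,0,1,0,0,0,-1,0,0,1,0,0,0,-1,0,0,1,0,0,0,-1]}}

```text
clock: 8.03
ee_pos: [522.1, -3.0, 1.6]
tool_rot: [0.701, -0.078, 0.704, 0.078]
ft_force: [-10.4, -4.2, 7.1]
width: 0.2
```

```bash
python3 go.py -41 30 2
python3 - <<'E'
from h import *
e=snap('side','s6.png')['img']
cv2.imwrite('pics/s6c.png',cv2.resize(e[160:250,300:420],(800,600)))
E
```

```text
toolY along jig x+1 turn [ 1.571 -0.004  0.003]
toolY along jig y 1 turn [ 0.    -0.005 -0.   ]
toolY along jig x-1 turn [-1.571 -0.003 -0.004]
toolY along jig y -1 turn [-3.141e+00  1.000e-03 -8.000e-03]
shift tool [-0.4 -0.4 -1.4] axes y,z world [-0.22   0.976  0.   ] [ 0.975  0.22  -0.005]
tcp jig [-39.6  30.4] [522.1  -3.    1.6] F jig [-11.1  -1.8] 7.1 q [-0.22  0.43  1.83 -0.    0.88 -2.01] t 8.0333 0.15327970361448776
```

View pics/s6c.png

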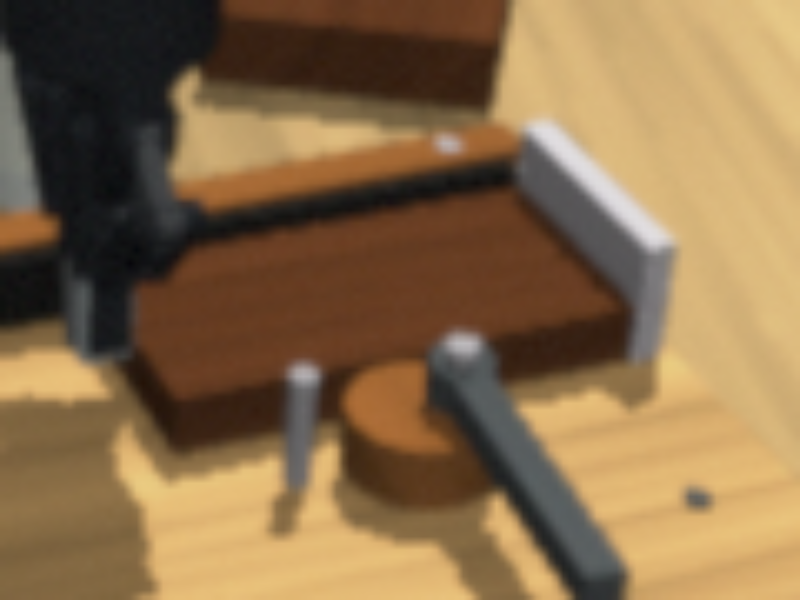

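Butted: motion stopped at 11 N and the board's end at (630,310) meets the plate. I back off, lift, and go round to the lever's far side.

Request:
{"name": "step_arm", "arguments": {"steps": [0,0,-8,0,0,0,-1,0,0,-25,0,0,0,-1,0,0,-25,0,0,0,-1,-40,0,-25,0,0,0,-1,-80,0,-25,0,0,0,-1,-105,0,-25,0,0,0,-1,-105,-30,0,0,0,0,-1,-105,-60,30,0.1,0,0,-1,-105,-100,70,0.1,0,0,-1,-105,-140,100,0.1,0,0,-1,-105,-181,118,0.1,0,0,-1,-105,-181,118,0.1,0,0,-1]}}

```text
clock: 9.08
ee_pos: [683.1, -156.3, 106.6]
tool_rot: [0.707, -0.043, 0.705, 0.042]
ft_force: [-0.1, 0.4, -0.2]
width: -0.3
```

```bash
cat > lev.py <<'E'
import sys
from h import *; import fit
th,d,r,z=map(float,sys.argv[1:5])
p=np.array([60,-53])+r*np.array([-np.sin(th),-np.cos(th)])+d*np.array([np.cos(th),-np.sin(th)])
import go; go.go(p[0],p[1],z,rel=-th)
E
python3 lev.py 0.11 30 92 11
python3 - <<'E'
from h import *
im=snap('top','t7.png')['img'];e=snap('side','s7.png')['img']
cv2.imwrite('pics/s7c.png',cv2.resize(e[130:290,270:470],(800,600)))
cv2.imwrite('pics/t7c.png',cv2.resize(im[75:240,190:385],None,fx=4,fy=3.6))
E
```

```text
toolY along jig x+1 turn [ 1.58e+00  4.00e-03 -1.00e-03]
toolY along jig y 1 turn [0.009 0.004 0.002]
toolY along jig x-1 turn [-1.562e+00  1.000e-03  4.000e-03]
toolY along jig y -1 turn [-3.133e+00 -3.000e-03  6.000e-03]
shift tool [95.6  6.5 -5.1] axes y,z world [-0.12   0.993 -0.002] [0.993 0.12  0.004]
tcp jig [  83.8 -154.5] [ 683.1 -156.3  106.6] F jig [-0.   0.5] -0.2 q [-0.38  0.59  1.25 -0.    1.3  -2.07] t 9.0833 -0.2666584475889831
```

View pics/s7c.png

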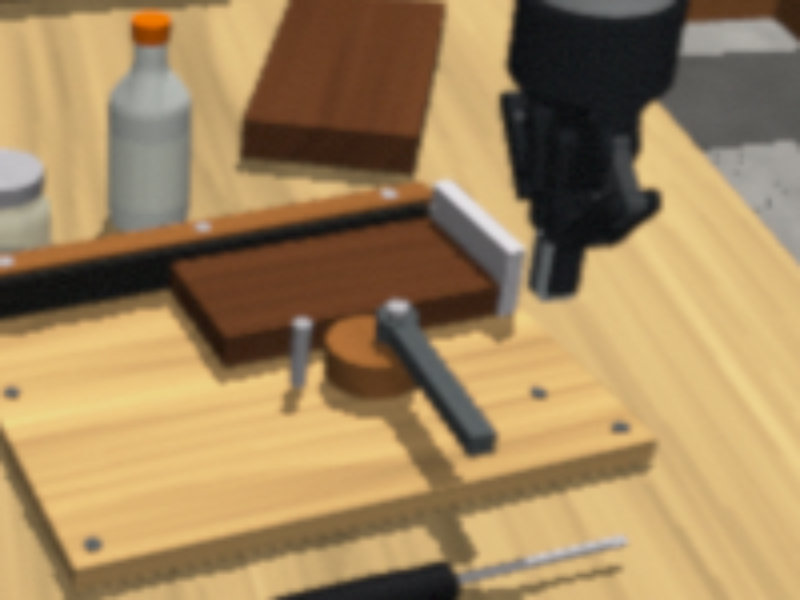

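View pics/t7c.png

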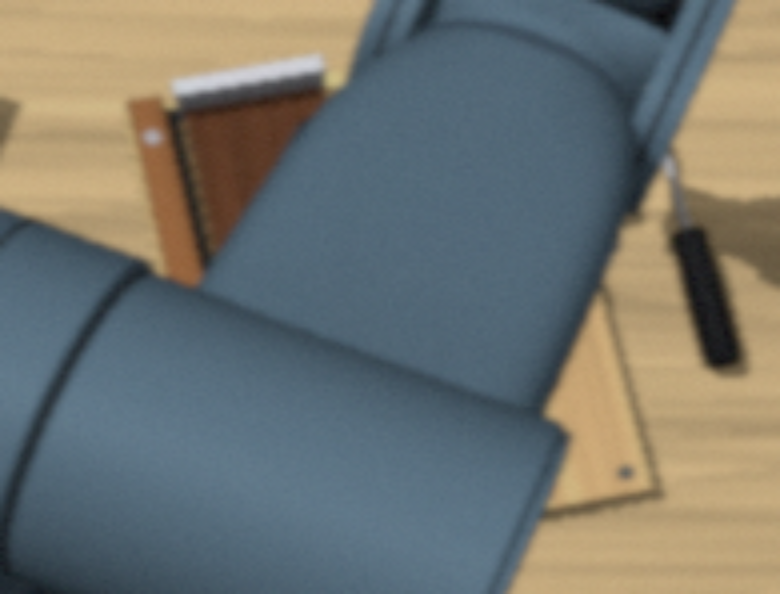

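The board still sits against the plate in both views. The fingertip at (555,295) is beyond the lever's arm, so I lower beside it.

Request:
{"name": "step_arm", "arguments": {"steps": [30,6,0,0.01,0.004,0.002,-1,60,6,-5,0.01,0.004,0.002,-1,80,6,-5,0.01,0.004,0.002,-1,95,6,-5,0.01,0.004,0.002,-1,95,6,-5,0.01,0.004,0.002,-1,95,6,-5,0.01,0.004,0.002,-1]}}

```text
clock: 9.68
ee_pos: [673.3, -147.0, 11.1]
tool_rot: [0.704, -0.038, 0.708, 0.04]
ft_force: [0.4, -1.1, 1.6]
width: 0.1
```

```bash
python3 lev.py 0.11 30 92 11
python3 - <<'E'
from h import *
e=snap('side','s8.png')['img']
cv2.imwrite('pics/s8c.png',cv2.resize(e[130:290,270:470],(800,600)))
E
```

```text
toolY along jig x+1 turn [ 1.571 -0.006  0.002]
toolY along jig y 1 turn [-0.    -0.005 -0.003]
toolY along jig x-1 turn [-1.571 -0.002 -0.006]
toolY along jig y -1 turn [ 3.141 -0.005  0.008]
shift tool [ 0.  -4.1  3.9] axes y,z world [-0.111  0.994  0.003] [ 0.994  0.111 -0.005]
tcp jig [  76.3 -143.2] [ 673.3 -147.    11.1] F jig [ 0.2 -1.1] 1.6 q [-0.38  0.66  1.37  0.    1.11 -2.06] t 9.6833 0.11945498349658361
```

View pics/s8c.png

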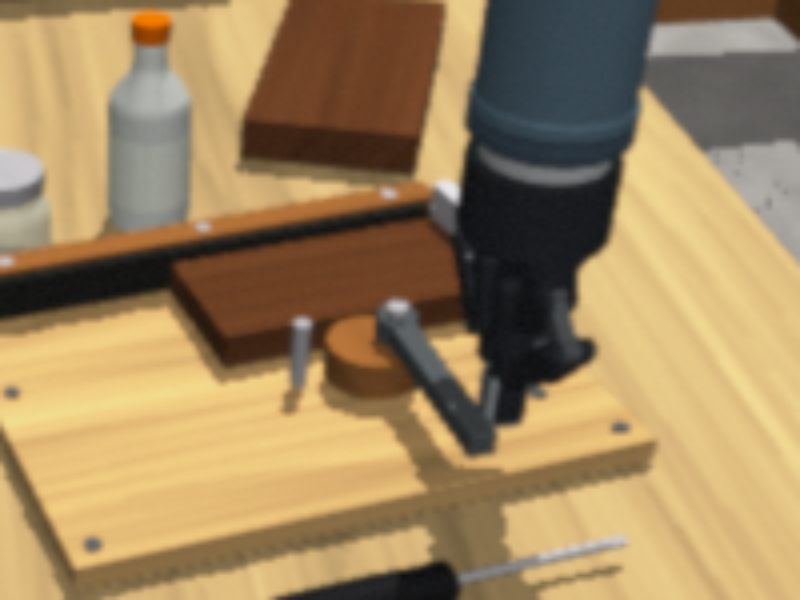

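Request:
{"name": "step_arm", "arguments": {"steps": [0,0,-7,0,0,0,-1,0,-1.2,-14,0.08,0,0,-1,0,-1.9,-21.3,0.16,0,0,-1,0,-2,-28.5,0.24,0,0,-1,0,-1.5,-35.6,0.32,0,0,-1,0,-0.5,-42.8,0.4,0,0,-1,0,1.2,-49.8,0.48,0,0,-1,0,3.3,-56.6,0.56,0,0,-1,0,6.1,-63.3,0.64,0,0,-1,0,9.3,-69.7,0.72,0,0,-1,0,13.1,-75.9,0.8,0,0,-1]}}

```text
clock: 10.65
ee_pos: [598.4, -144.9, 14.1]
tool_rot: [0.666, 0.24, 0.665, -0.241]
ft_force: [2.3, -3.8, -3.0]
width: 0.1
```

```bash
python3 lev.py 0.91 19 88 11
python3 - <<'E'
from h import *
e=snap('side','s9.png')['img']
cv2.imwrite('pics/s9c.png',cv2.resize(e[130:290,270:470],(800,600)))
E
```

```text
toolY along jig x+1 turn [ 1.566e+00  2.000e-03 -1.000e-03]
toolY along jig y 1 turn [-0.005  0.002  0.001]
toolY along jig x-1 turn [-1.575e+00  1.000e-03  2.000e-03]
toolY along jig y -1 turn [ 3.137e+00  1.000e-03 -3.000e-03]
shift tool [ 3.1  0.5 -3.1] axes y,z world [ 0.639  0.769 -0.001] [ 0.769 -0.639  0.002]
tcp jig [   3.7 -124.7] [ 598.4 -144.9   14.1] F jig [ 1.5 -4.2] -3.0 q [-0.42  0.54  1.59 -0.    1.01 -1.3 ] t 10.65 0.07215929966885005
```

View pics/s9c.png

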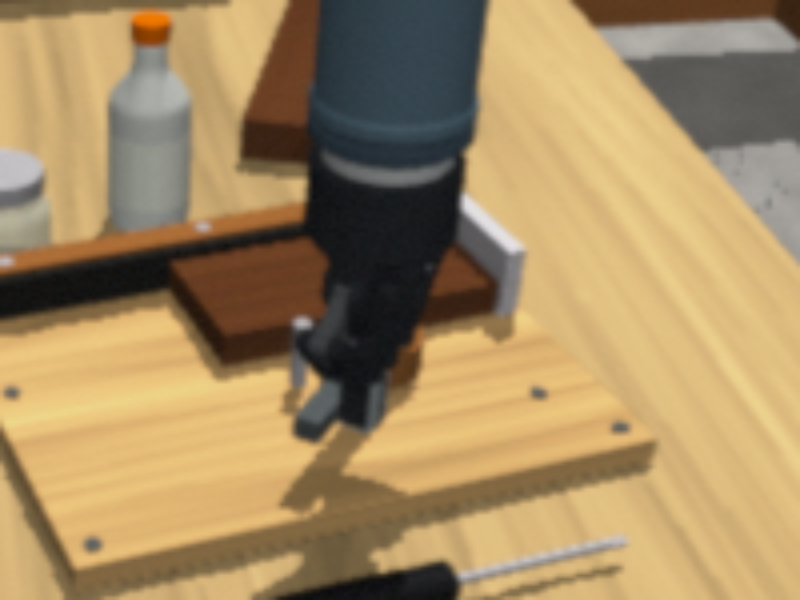

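The arm is turning, now at about 0.87 rad, and the board is still at the plate with its corner at (500,300). I go on, slower.

Request:
{"name": "step_arm", "arguments": {"steps": [2,-0.8,-4,0.04,0,0,-1,2,-1.2,-7.1,0.08,0,0,-1,2,-1.6,-10.7,0.12,0,0,-1,2,-1.9,-14.3,0.16,0,0,-1,2,-2,-18,0.2,0,0,-1,2,-2,-21.5,0.24,0,0,-1,2,-1.8,-25,0.28,0,0,-1,2,-1.5,-28.6,0.32,0,0,-1,2,-1,-32.2,0.36,0,0,-1,2,-0.5,-35.8,0.4,0,0,-1]}}

```text
clock: 11.53
ee_pos: [571.3, -125.1, 12.6]
tool_rot: [0.607, 0.365, 0.603, -0.367]
ft_force: [1.4, -12.2, -1.7]
width: 0.2
```

```bash
python3 lev.py 1.31 19 88 11
python3 - <<'E'
from h import *
e=snap('side','s10.png')['img']
cv2.imwrite('pics/s10c.png',cv2.resize(e[130:290,270:470],(800,600)))
E
```

```text
toolY along jig x+1 turn [ 1.571  0.005 -0.004]
toolY along jig y 1 turn [0.    0.006 0.001]
toolY along jig x-1 turn [-1.571  0.004  0.005]
toolY along jig y -1 turn [-3.142e+00 -1.000e-03  9.000e-03]
shift tool [ 1.5 -0.3 -5.7] axes y,z world [ 0.886  0.464 -0.001] [ 0.464 -0.886  0.006]
tcp jig [-18.4 -99.5] [ 571.3 -125.1   12.6] F jig [ -1.3 -12.2] -1.7 q [-0.4   0.5   1.67 -0.01  0.97 -0.88] t 11.5333 0.1826248008367399
```

View pics/s10c.png

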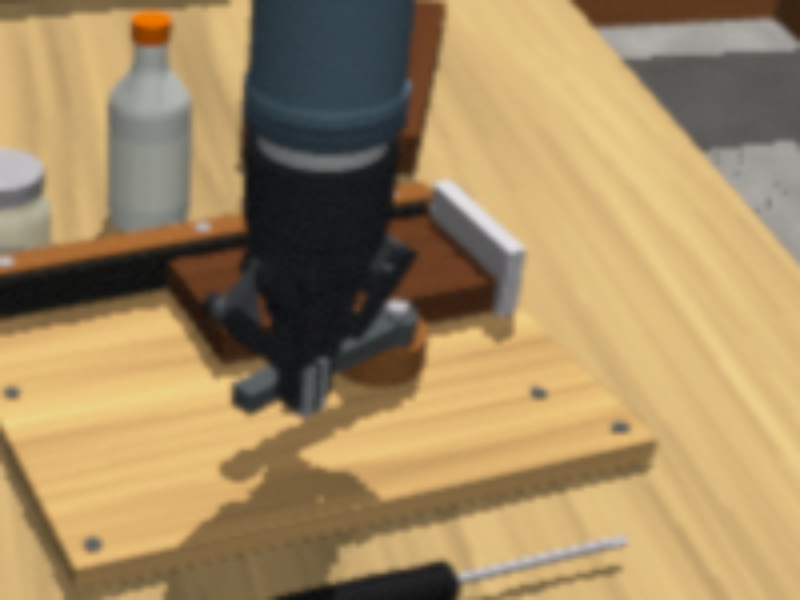

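Request:
{"name": "step_arm", "arguments": {"steps": [1,-0.4,-3.5,0.04,0,0,-1,1,-1.2,-7.1,0.08,0,0,-1,1,-1.6,-10.7,0.12,0,0,-1,1,-1.9,-14.3,0.16,0,0,-1,1,-2,-18,0.19,0,0,-1,1,-2,-20,0.19,0,0,-1,1,-2,-20,0.19,0,0,-1]}}

```text
clock: 12.17
ee_pos: [559.9, -108.7, 12.3]
tool_rot: [0.57, 0.42, 0.566, -0.423]
ft_force: [-3.7, -12.5, 4.8]
width: -0.1
```

```bash
python3 lev.py 1.5 19 88 11
python3 - <<'E'
from h import *
e=snap('side','s11.png')['img']
cv2.imwrite('pics/s11c.png',cv2.resize(e[130:290,270:470],(800,600)))
E
```

```text
toolY along jig x+1 turn [ 1.573  0.005 -0.004]
toolY along jig y 1 turn [0.002 0.006 0.001]
toolY along jig x-1 turn [-1.569  0.004  0.005]
toolY along jig y -1 turn [-3.139e+00 -1.000e-03  9.000e-03]
shift tool [ 1.2 -0.3 -2.8] axes y,z world [ 0.957  0.29  -0.001] [ 0.29  -0.957  0.006]
tcp jig [-25.9 -80.9] [ 559.9 -108.7   12.3] F jig [ -6.4 -11.4] 4.8 q [-0.38  0.48  1.71 -0.01  0.95 -0.67] t 12.1667 -0.07363685088258212
```

View pics/s11c.png

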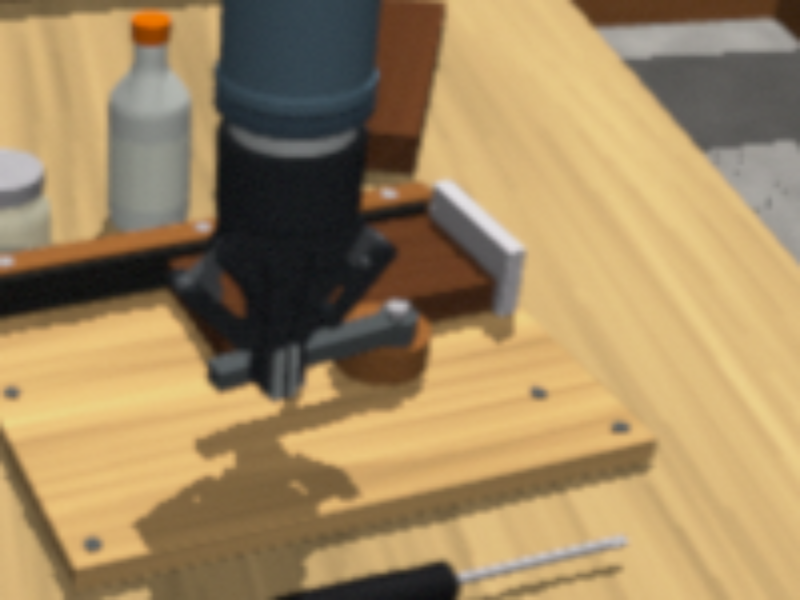

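Request:
{"name": "step_arm", "arguments": {"steps": [0,0,-2,0,0,0,-1,0,0,-4,0,0,0,-1,0,0,-4,0,0,0,-1]}}

```text
clock: 12.47
ee_pos: [558.5, -105.2, 12.2]
tool_rot: [0.569, 0.419, 0.567, -0.423]
ft_force: [-4.1, -14.6, 5.3]
width: 0.0
```

Request:
{"name": "step_arm", "arguments": {"steps": [0,0,-2,0,0,0,-1,0,0,-4,0,0,0,-1,0,0,-4,0,0,0,-1,0,0,-4,0,0,0,-1]}}

```text
clock: 12.8
ee_pos: [558.4, -104.5, 12.4]
tool_rot: [0.571, 0.419, 0.565, -0.424]
ft_force: [-3.2, -24.3, 1.4]
width: -0.1
```

```bash
python3 lev.py 1.5 19 88 11
```

```text
toolY along jig x+1 turn [ 1.574  0.009 -0.008]
toolY along jig y 1 turn [0.003 0.011 0.001]
toolY along jig x-1 turn [-1.568  0.008  0.009]
toolY along jig y -1 turn [-3.139e+00 -1.000e-03  1.700e-02]
shift tool [ 1.4 -0.1  1.6] axes y,z world [ 0.957  0.291 -0.001] [ 0.291 -0.957  0.011]
tcp jig [-26.5 -76.5] [ 558.4 -104.5   12.4] F jig [ -8.4 -23. ] 1.4 q [-0.38  0.47  1.72 -0.01  0.94 -0.66] t 12.8 -0.14587868183454922
```

The stop is reached: the force rose from 15 to 24 N with under 1 mm of motion. I back off, lift clear and swing aside to check.

Request:
{"name": "step_arm", "arguments": {"steps": [0,0,8,0,0,0,-1,0,0,20,0,0,0,-1,0,0,30,0,0,0,-1,0,0,30,0,0,0,-1,-40,0,30,0,0,0,-1,-80,0,30,0,0,0,-1,-120,0,30,0,0,0,-1,-150,-40,40,0,0,0,-1,-150,-80,60,0,0,0,-1,-150,-120,80,0,0,0,-1,-150,-160,100,0,0,0,-1,-150,-190,120,0,0,0,-1]}}

```text
clock: 13.8
ee_pos: [414.8, -257.8, 160.1]
tool_rot: [0.567, 0.421, 0.569, -0.422]
ft_force: [1.4, -1.8, 0.4]
width: 0.1
```

Request:
{"name": "step_arm", "arguments": {"steps": [0,-20,40,0,0,0,-1,0,-40,80,0,0,0,-1,0,-40,80,0,0,0,-1,0,-40,80,0,0,0,-1]}}

```text
clock: 14.13
ee_pos: [400.3, -348.4, 159.3]
tool_rot: [0.565, 0.422, 0.568, -0.423]
ft_force: [0.1, -0.0, -0.8]
width: 0.1
```

```bash
python3 go.py 0 0 100|tail -1
python3 - <<'E'
from h import *
im=snap('top','t12.png')['img'];e=snap('side','s12.png')['img']
cv2.imwrite('pics/s12c.png',cv2.resize(e[130:290,230:430],(800,600)))
cv2.imwrite('pics/t12c.png',cv2.resize(im[75:240,190:385],None,fx=4,fy=3.6))
E
```

```text
tcp jig [-234.3 -279.7] [ 400.3 -348.4  159.3] F jig [ 0.1 -0. ] -0.8 q [-0.92  0.26  1.64 -0.    1.25 -1.21] t 14.1333 0.10254424407356574
```

View pics/t12c.png

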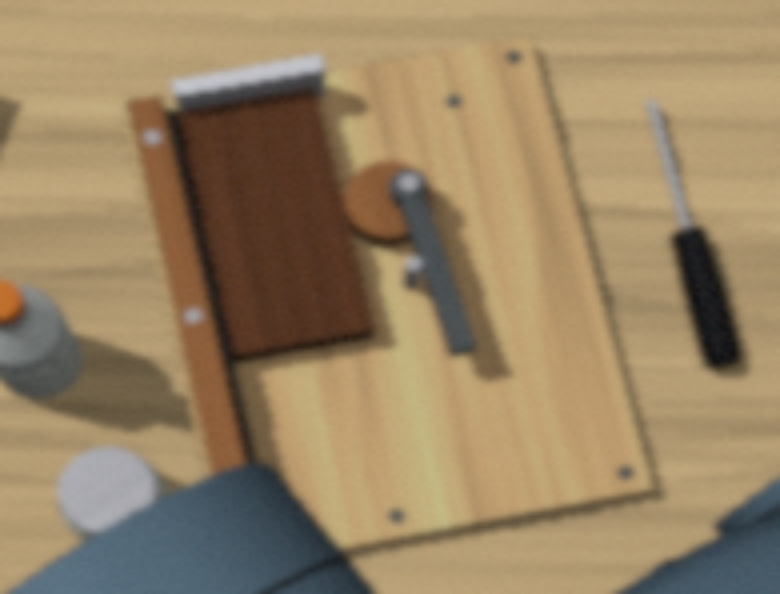

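View pics/s12c.png

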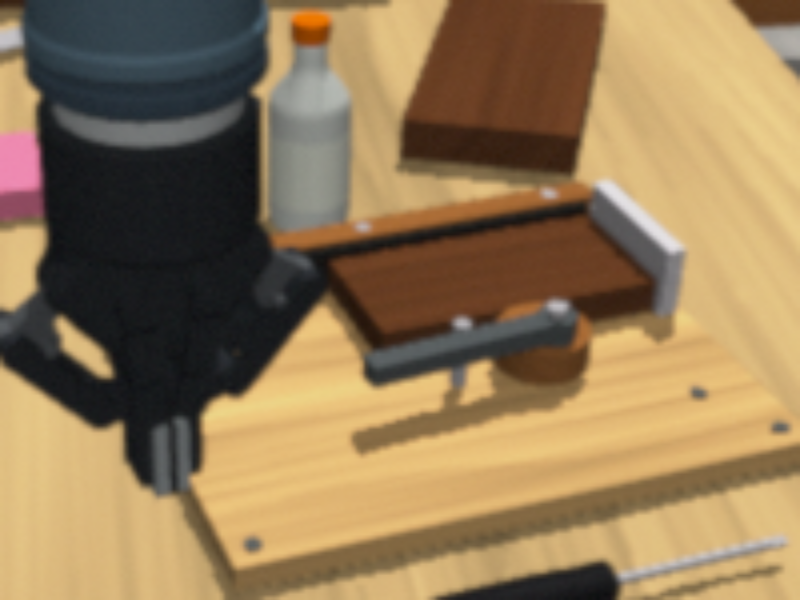

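The arm lies against the pin at (412,265). The board fills the gap to the plate and lies along the fence. The bottle, jar and screwdriver appear where they were. One numeric check, then I hand in.

Run:
```python
import fit; from h import *
J=lambda c,z:(fit.R.T@(fit.P(c,z)-fit.t)).round(1)
n=J((372,332),43);m=J((234,357),43);e=J((462,352),62);p=J((408,183),62)
print('near end',n,m,'far edge',J((320,97),43)); v=e-p; print('lever',np.arctan2(-v[0],-v[1]))
print(manip.job_done())
```

```text
near end [-29.5  -9.5] [-29.3  76.8] far edge [142.9 -13. ]
lever 1.5162457741384319
the job is handed in; nothing more can be done
None
```

I pushed the walnut board along the fence until it butted against the end plate, then turned the cam lever round to its stop. The job was handed in at about 14 s of the 51 s allowed. It reports no verdict.

**Last checks**
- **Board:** The push stopped dead at 11 N against the plate. The final picture puts the near end at jig x ≈ -29.4 mm. With a 180 mm board, that puts the far end at about 150.6 mm, against the plate at 150 mm. The near-end corners agree within 0.2 mm, so the board lies square to the fence.
- **Lever:** I measured 1.52 rad, with the arm against the pin. At the stop, the force rose from 15 to 24 N with under 1 mm of motion.
- **Clamping force:** I could not measure the force on the fence directly. I only infer it from the lever being at its stop and from how hard the arm was to push.
- **Other items:** The bottle, jar and screwdriver look unmoved in the pictures. The robot stands clear of everything.

**What disagreed**
- **Fingertip height:** The real tip was about 27 mm higher than the reported TCP. My first push passed over the board without touching it. I corrected the height using the side view.
- **Board's far edge:** Read directly from the last top view, it came out at 143 mm. I take this to be the plate's top and shadow hiding that edge, because the near end and the force at the plate both point to the board being butted.

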